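# Set the drying-rack leg to the red mark and squeeze its lock shut

## Task

Use the yellow scraper to lever up the clear cover over the rack leg's lock until it stands open about upright, then lay the scraper flat on the counter. Slide the leg's black collar out to the red mark and, while holding it at the mark, squeeze the orange cam lever fully shut against it. The worn lock slips, so finish while still holding collar and lever squeezed at the mark; leave the jar, stirrer and caddy alone.

Things in the scene. Friction and masses are not known exactly. Their poses are not given: they have to be found in the camera images.
- cradle: Fixed cradle, at varying place and yaw, with an aluminium track for the sliding leg, y -175 to 150 mm of its origin. Origin on the counter under the track's centre line; z up. Track 36 mm wide, its top 30 mm up. A grey guard stands round the parked collar: front wall x -44 to -40, y -150 to -30, 96 mm high; two 12 mm hinge posts at x 64, y -145 and -35, 96 mm high; open at both y ends.
- cover (a joint): Angle of the clear blue-rimmed cover, rad: 0 = closed, level; 1.57 = upright; 2.0 = stop, leaning back. Panel 120 x 120 x 4 mm, 80 g, hinged on its far side along cradle y. Closed, it reaches from the hinge to cradle x -56, so its lip overhangs the front wall by 12 mm on the robot's side, free space below. The stiff hinge stays where left (1 to 1.5 N at the lip moves it).
- cover_hinge (a point): Middle of the cover's hinge line (cradle x = 64, y = -90, z = 100 mm).
- lip (a point): Middle of the lip's free lower edge, 120 mm from the hinge; when closed it is at cradle x = -56, y = -90, z = 98 mm.
- cover_panel: The panel of the cover itself; origin on the hinge line, the panel extends 120 mm along its -x.
- scraper: Loose yellow plastic putty scraper lying flat, 180 mm long, 60 g. Origin on its flat underside, x axis from handle to blade. Handle 24 mm wide, 20 mm thick, from x = -80 to 20 mm; blade 44 mm wide and 2.5 mm thick (at the underside) from there to x = 100 mm.
- blade_tip (a point): Middle of the scraper blade's front edge, on its upper face (scraper x = 100, z = 2.5 mm).
- leg (a joint): How far the leg with its collar is drawn out along cradle +y, m. 0 = parked, stop at 0.17. A spring of about 5 to 6 N always pulls it back to 0, also with the lever shut (the lock is worn and slips). The leg's 32 mm rubber foot, at cradle y = 152 to 182 mm when parked, moves out with it.
- collar: Black collar block standing on the leg and sliding with it: 34 mm (x) by 24 mm (y: from -14 to +10 mm of its origin), from 32 to 92 mm above the counter. Axes parallel to the cradle's; origin at counter height at cradle x = 0, y = -90 mm + joint leg. Its flat -y face is for one finger.
- pointer (a point): White pointer at the foot of the collar, showing on both sides, and a white line over the collar's top in the same y: this point is the robot-side end, at collar x = -28, y = 0, z = 34 mm.
- lever (a joint): Angle of the orange cam lever, rad. 0 = shut (upright, flat against the collar's +y face), about 0.4 at the start, stop at 0.45: its top leans out to +y. It stays where it is left; about 3 N at its top towards -y closes it.
- paddle: The orange lever's paddle, 30 mm wide (x), 8 mm thick, 54 mm long, hinged at its foot (its origin) at collar y = 14, z = 38 mm. Collar and shut paddle together measure 32 mm in y (collar y = -14 to +18 mm), about 55 mm at the top when open (to +41 mm).
- paddle_top (a point): Middle of the paddle's top edge, 54 mm from its hinge.
- mark: Red band round the track, 6 mm wide in y, 50 mm in x, seen from above and from both sides. The leg is at the mark when the white pointer has the same cradle y as this origin. Axes parallel to the cradle's. It is 80 to 140 mm from the parked pointer's y; nothing collides with it.
- jar: Glass jar with a metal twist cap, 70 mm across, 110 mm high; origin under its centre. Bystander.
- stirrer: Aluminium paint stirrer lying flat, 225 mm long (its x = -100 to 125 mm), 24 to 34 mm wide, 4 mm thick; origin on its underside. Bystander.
- caddy: Grey plastic caddy with handle, 150 by 110 mm, 146 mm high; origin under its centre. Bystander.
Not all that is in view belongs to the job. Several things look just like the scraper: the one meant starts farthest to the robot's left.

How it is judged (in metres and radians):
On the way, in this order (a step that is already met when the one before it is completed fails the run):
1. the scraper's blade lifts the cover (value of joint cover above 0.4 rad and contact force between scraper and cover_panel above 0.2 N), for 0.05 s.
2. the cover stands open and the scraper lies released on the counter (value of joint cover above 1.2 rad and height (world z) of scraper below 0.01 m and angle between scraper's own z axis and vertical below 0.1 rad and contact force between the fingers and scraper below 0.1 N), for 0.2 s.
3. the collar is held at the mark with the lever still open (y of pointer in the frame of mark between -0.007 and 0.007 m and value of joint lever above 0.15 rad and contact force between the fingers and collar above 1 N), for 0.1 s.
At the end, for the whole second after the job is handed in: The fingers still squeeze collar and orange lever together (over 3 N on the lever, over 6 N on lever and collar in all), the pointer within 7 mm of the red mark, the lever shut to within 0.06 rad, the cover open more than 1.2 rad, the scraper lying flat and still on the counter (y of pointer in the frame of mark between -0.007 and 0.007 m and value of joint lever below 0.06 rad and contact force between the fingers and collar above 6 N and contact force between the fingers and paddle above 3 N and value of joint cover above 1.2 rad and height (world z) of scraper below 0.01 m and angle between scraper's own z axis and vertical below 0.1 rad and linear speed of scraper below 0.02 m/s); the arm keeps its last pose, push and grip.
It fails at once if the lever is shut while the collar is away from the mark (value of joint lever below 0.12 rad and (y of pointer in the frame of mark above 0.012 m or y of pointer in the frame of mark below -0.012 m)).
It fails at once if the fingers lift the cover instead of the scraper (value of joint cover between 0.05 and 0.8 rad and contact force between the fingers and cover_panel above 1 N).
It fails at once if the jar is pushed away (distance of jar from where it was at the start of the episode above 0.03 m).
It fails at once if the stirrer is pushed away (distance of stirrer from where it was at the start of the episode above 0.03 m).
It fails at once if the caddy is pushed away (distance of caddy from where it was at the start of the episode above 0.03 m).
It also fails if it takes over 72 s, if anything falls off the work surface, if the arm or the gripper's body presses on something with over 40 N, if the wrist force passes 120 N, or if a joint passes its speed limit or range.

## Robot

A 6-joint arm with a two-finger parallel gripper is mounted at the origin on the work surface. World frame = base frame: x ahead of the robot, y to its left, z up, the work surface at z = 0. Lengths are in mm, angles in rad, forces in N, time in s.
With the tool pointing down it reaches from about 250 to 775 mm from the base axis. Payload 8.9 kg.
Tool frame: the origin (TCP) lies at the centre of the arm's flange, where the gripper is bolted on; the fingertips stand 173 mm ahead of it and the grasp point (between the pads) lies 155 mm ahead of it; z points along the fingers, y is the line along which they close (so a half turn about z gives the same grasp; the last joint's range is limited). The gripper opens to 85 mm and grips with 20 to 120 N. Pads are 22 mm wide; open, the fingers measure 114 mm over their backs; the gripper's body (76 mm by 85 mm) begins 54 mm behind the grasp point. The pads swing forward as they close: fully open they stand 13 mm farther back than shut.
Start: joints at [1.131, 0.291, -0.153, 1.127, 0, 1.431], TCP at [155.544, 501.429, 404.705] pointing down, gripper open.
Joint ranges: [-2.52, 2.52], [-0.91, 1.74], [-1.3, 1.37], [-1.96, 2.02], [-1.52, 1.47], [-3.14, 3.14]. Speed limits (rad/s): [2.22, 2.22, 2.79, 3.14, 3.14, 3.14].

## Interface

Orientations are given as [roll, pitch, yaw] about the fixed x, y, z axes, in that order (R = Rz(yaw) Ry(pitch) Rx(roll)).
In Python, from workcell import bot gives the robot as it stands. The module is installed in compiled form; this text tells all that it offers.
- The arm moves only by the tool servo_tool, never from a script. Its argument "series" is a list of rows, each a list of 7 numbers: the shift along the tool's x, y, z in m, then the turn, a rotation vector about the tool's x, y, z in rad, then the opening, from 0 (shut) to 1 (fully open). A call has exactly 10 rows; each row is the pose to reach, as a shift and turn from the pose commanded when the call began, along the tool's axes at that moment; what a row does not reach only later rows make up. A row lasts 1/8 s, in which the tool goes at most 62.5 mm and 10.7 degrees, less where a joint would pass 70% of its speed; a pose out of reach is approached as far as the arm can. A call with a gripper value outside its range is refused whole. The fingers move at their own pace and stop on an object; "force" is the grip in N (left out, the last holds). Time passes only in rows, so rows that repeat a pose let the fingers close, or fill a call up. It gives the time, the measured TCP pose, the force, the opening and the grip force at its end, in the units of the state.
- bot.get_state(): the state, without advancing time (a new reading comes with each control period).
- bot.read_camera(name): name is "scene" or "top" or "wrist"; returns a dict with "pixels" (400x640x3 uint8, red, green, blue), "fovy" (degrees; the focal length in pixels is half the picture's height over the tangent of half this angle, whatever the lens; pixels are square), "cx", "cy" (the principal point, pixels), "eye" and "orientation" of the camera in the world. Camera axes: x right, y down, z forward; pixel columns grow to the right and rows downward; lengths in mm; the calibration is good to about 2 mm. A picture is of the moment at which its call begins. There is no depth.
- bot.close_job(): hands the job in; it is judged then, once.
Trained networks look in a picture, given as the dict that the camera call returned (one of the last four; its "shot" number tells which), for a name from the list of things; names that differ only in an ending like _2 or _b are one class to them, and where a whole thing is asked for, a point or a joint stands for the part that bears it (a point fixed in the world has none). Each returns a list of dicts, best first, with "confidence" (0 to 1); they miss things now and then, are a little off and sometimes report something else, mostly with a low value. They report only what shows in the picture. A call takes as long as a camera call. They do not tell look-alikes from the thing itself.
- bot.search_frame(picture, name): "position" ([column, row] as shares, 0 to 1, of the picture: columns of its width, rows of its height, amid what is visible of it).
- bot.regions_of(picture, name): "mask" (400x640 bool, what is visible of it) and "position" ([column, row] as shares, 0 to 1, of the picture: columns of its width, rows of its height, amid what is visible of it).
- bot.tip_of(picture, name): "position" ([column, row] as shares, 0 to 1, of the picture: columns of its width, rows of its height: a listed point, or the origin of a listed thing).
The state is a dict: "time": time; "q": joint angles; "dq": joint speeds; "joint_torque": joint torques, N m; "ee_pos": TCP position; "tcp_rot": TCP orientation; "wrist_force": force on the tool from outside, world axes, zero at the start; "wrist_torque": the same for the moment, N m; "opening": finger opening in mm; "grip_force": force on a finger pad.
Only numpy, scipy, OpenCV 4.12 (cv2) and the standard library are available. Lean on these libraries where they do the work, as an engineer would, in place of code of your own. Each camera call takes 0.05 s, during which the arm holds its last target. There are 200 camera calls.

## Working session

There is one attempt and no reset: what is moved stays moved. The work goes in short steps, Python scripts to look and compute and a tool call to move; the robot and the scene stay as the last step left them, time stands still between calls to the robot, and variables do not carry over. Pictures are saved under pics/ and viewed, at most 10 in all, crops included, and the job is handed in when it is done.

Besides the shell and the picture viewer there is one more tool, called after "Call:" by a JSON object that holds its "method" and its "body", one argument or row to a line. servo_tool: Moves the arm, as the interface text tells. Its arguments: {"type":"object","properties":{"series":{"type":"array"},"force":{"type":"number"}},"required":["series"]}

```bash
mkdir -p pics
cat > h.py <<'E'
import numpy as np, cv2
from scipy.spatial.transform import Rotation as R
from workcell import bot
def cam(p):
    f=p["pixels"].shape[0]/2/np.tan(np.radians(p["fovy"])/2)
    o=np.array(p["orientation"],float)
    M=o if o.shape==(3,3) else (R.from_euler('xyz',o).as_matrix() if o.size==3 else None)
    return f,np.array(p["eye"],float),M
def ray(p,pos):
    f,e,M=cam(p); u,v=pos[0]*640,pos[1]*400
    d=M@np.array([(u-p["cx"])/f,(v-p["cy"])/f,1]); return e,d/np.linalg.norm(d)
def atz(p,pos,z):
    e,d=ray(p,pos); return e+d*(z-e[2])/d[2]
def tri(rays):
    A=0;b=0
    for e,d in rays:
        P=np.eye(3)-np.outer(d,d); A=A+P; b=b+P@e
    x=np.linalg.solve(A,b); return x,[float(np.linalg.norm((np.eye(3)-np.outer(d,d))@(x-e))) for e,d in rays]
def proj(p,X):
    f,e,M=cam(p); c=M.T@(np.array(X,float)-e); return np.array([p["cx"]+f*c[0]/c[2],p["cy"]+f*c[1]/c[2]])
def save(p,n): cv2.imwrite("pics/"+n,p["pixels"][:,:,::-1])
E
python3 - <<'E'
from h import *
print(bot.get_state())
P={n:bot.read_camera(n) for n in("scene","top","wrist")}
for n,p in P.items(): print(n,{k:v for k,v in p.items() if k!="pixels"})
cv2.imwrite("pics/a.png",cv2.resize(np.vstack([P["scene"]["pixels"],P["top"]["pixels"]])[:,:,::-1],(480,600),interpolation=cv2.INTER_AREA)); save(P["top"],"top.png");save(P["scene"],"scene.png")
for n in P:
  for t in["scraper","blade_tip","lip","cover_hinge","collar","pointer","mark","paddle_top","cradle","jar","stirrer","caddy"]:
    r=bot.tip_of(P[n],t); print(n,t,[(np.round(np.array(q["position"])*[640,400],1).tolist(),round(q["confidence"],2)) for q in r[:5]])
E
```

```text
{'time': 0.0, 'q': array([ 1.13068684e+00,  2.91277856e-01, -1.54158336e-01,  1.12670198e+00,
        1.52101626e-05,  1.43149996e+00]), 'dq': array([ 1.38290338e-04,  8.02054517e-05, -8.20459886e-04, -5.57127751e-05,
        1.10620819e-04,  5.36581155e-04]), 'joint_torque': array([-5.70686516e-04, -5.37142861e+01,  3.31378019e+01,  1.57915108e-02,
       -2.06232130e-04, -2.70411363e-06]), 'ee_pos': array([155.45069655, 501.22068192, 404.12146976]), 'tcp_rot': array([-3.14026591e+00, -2.01373469e-04,  2.84077939e+00]), 'wrist_force': array([-0.28256001,  0.72220949, -0.18507122]), 'wrist_torque': array([-0.0516339,  0.0166813,  0.0345938]), 'grip_force': 0.0, 'opening': 85.52289624243434}
scene {'fovy': 45.847552200082816, 'cx': 325.8562444528122, 'cy': 196.89369586237171, 'eye': array([ 992.23732635,  549.98512135, 1272.1458978 ]), 'orientation': array([-2.55364162,  0.00365049,  2.479033  ]), 'shot': 1}
top {'fovy': 50.75744366595633, 'cx': 325.38560086493885, 'cy': 198.28801997883596, 'eye': array([ 300.11660635,  -65.96821068, 1590.85652183]), 'orientation': array([-2.99743914e
[... 963 characters left out ...]
, 0.4)]
top blade_tip [([453.1, 170.5], 0.96), ([376.5, 195.0], 0.77), ([460.3, 233.0], 0.74)]
top lip [([321.4, 177.5], 0.87), ([319.1, 142.4], 0.45)]
top cover_hinge [([317.8, 147.4], 0.94)]
top collar [([295.4, 168.4], 0.5)]
top pointer [([319.6, 140.9], 0.36)]
top mark [([296.2, 166.9], 0.44)]
top paddle_top []
top cradle [([298.6, 167.4], 0.6)]
top jar [([379.1, 155.3], 0.65), ([295.0, 171.2], 0.27)]
top stirrer [([409.0, 211.2], 0.57)]
top caddy [([207.1, 226.3], 0.95)]
wrist scraper []
wrist blade_tip []
wrist lip []
wrist cover_hinge []
wrist collar []
wrist pointer []
wrist mark []
wrist paddle_top []
wrist cradle []
wrist jar []
wrist stirrer []
wrist caddy [([294.0, 377.6], 0.84)]
```

View pics/top.png

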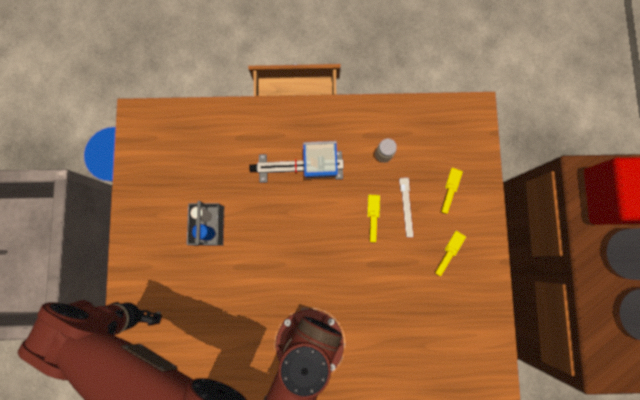

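View pics/scene.png

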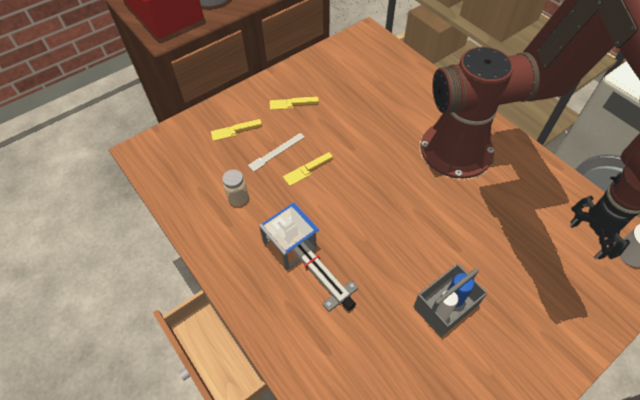

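The top view has three scraper look-alikes: (373,220), (452,190) and (450,255). Image left is the robot's +y, so the one at (373,220) is the leftmost and the one meant. The cradle is at about (295,163) with its foot to the left, the cover at (321,160), the jar at (386,150), the stirrer at (407,208) and the caddy at (206,224).

Run:
```python
from h import *
t=bot.read_camera("top"); s=bot.read_camera("scene")
def pt(n,a,b,z):
    a=np.array(a)/[640,400]
    x=atz(t,a,z); out=x.round(0)
    if b is not None:
        b=np.array(b)/[640,400]; X,r=tri([ray(t,a),ray(s,b)]); print(n,"z-plane",out,"tri",X.round(0),np.round(r,1))
    else: print(n,out)
pt("scr origin",[373.4,221.3],[311.1,170.6],0)
pt("blade",[376.5,195.0],[288.0,181.7],2)
pt("handle end",[373.5,241],[332,155],10)
pt("scr2",[450.6,192.4],[239,127.5],0)
pt("scr3",[449.1,257.6],[296.8,103.2],0)
pt("mark",[296.2,166.9],[314.9,264],30)
pt("lip",[321.4,177.5],[307,215.3],98)
pt("hinge",[320,143],[275.3,240.8],100)
pt("foot",[252,168],[350,303],20)
pt("jar top",[387,147],[233,177],110)
pt("stirrer a",[404.5,180],[252,164],2)
pt("stirrer b",[409,236],[302,137],2)
pt("caddy",[206,226],[446,304],0)
p=t["pixels"][:,:,::-1]
a=cv2.resize(p[130:250,340:480],None,fx=4,fy=4,interpolation=cv2.INTER_CUBIC)
cv2.imwrite("pics/crop1.png",a)
```

```text
scr origin z-plane [ 440. -248.    0.] tri [ 440. -249.  -20.] [1.6 1.6]
blade z-plane [ 540. -263.    2.] tri [ 536. -259.  -11.] [7.6 7.6]
handle end z-plane [ 365. -245.   10.] tri [ 361. -240.   14.] [5.3 5.3]
scr2 z-plane [ 545. -547.    0.] tri [ 541. -541.   12.] [2.5 2.5]
scr3 z-plane [ 299. -526.    0.] tri [ 298. -527.   -8.] [1.6 1.6]
mark z-plane [649.  40.  30.] tri [651.  45.   6.] [4.6 4.6]
lip z-plane [593. -55.  98.] tri [594. -55.  92.] [0.7 0.7]
hinge z-plane [720. -52. 100.] tri [719. -48.  91.] [5.3 5.3]
foot z-plane [650. 209.  20.] tri [648. 209.  24.] [0.7 0.7]
jar top z-plane [ 698. -294.  110.] tri [ 697. -293.  113.] [0.2 0.2]
stirrer a z-plane [ 596. -372.    2.] tri [ 594. -370.   16.] [0.3 0.3]
stirrer b z-plane [ 382. -380.    2.] tri [ 381. -381.   -8.] [1.4 1.4]
caddy z-plane [433. 385.   0.] tri [435. 377.  15.] [4.5 4.5]
```

View pics/crop1.png

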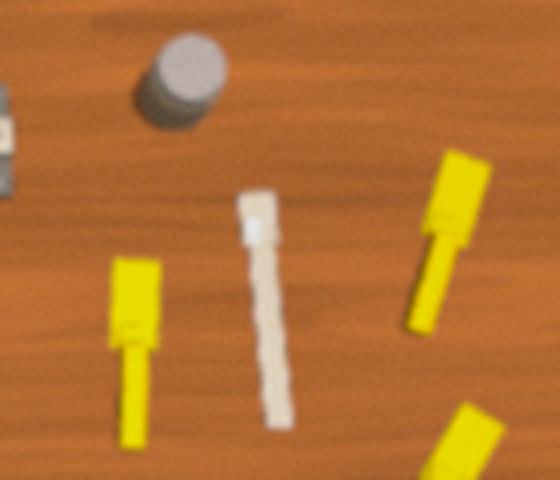

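The crop confirms it: left scraper at top pixel (373,220), blade facing away from the robot. The stirrer is beside it, and the other two scrapers are further right. I'll first go over the cradle for a close wrist view.

Call:
{"method": "servo_tool", "body": {
  "series": [
    [-0.0515,-0.0355,0,0,0,-0.03,1],
    [-0.103,-0.071,0,0,0,-0.06,1],
    [-0.1545,-0.1065,0,0,0,-0.09,1],
    [-0.206,-0.142,0,0,0,-0.12,1],
    [-0.2575,-0.1775,0,0,0,-0.15,1],
    [-0.309,-0.213,0,0,0,-0.18,1],
    [-0.3605,-0.2485,0,0,0,-0.21,1],
    [-0.412,-0.284,0,0,0,-0.24,1],
    [-0.4635,-0.3195,0,0,0,-0.27,1],
    [-0.5135,-0.3545,0,0,0,-0.3,1]
  ]
}}

```text
time: 3.3
ee_pos: [542.0, 8.7, 404.8]
tcp_rot: [3.142, 0.001, 3.141]
wrist_force: [1.7, 0.6, 0.5]
opening: 85.3
grip_force: 0.0
```

Run:
```python
from h import *
st=bot.get_state(); print(st["ee_pos"],st["tcp_rot"],st["q"],st["time"])
p=bot.read_camera("wrist"); save(p,"w1.png"); np.save("w1.npy",p,allow_pickle=True)
print(p["eye"],p["orientation"],p["cx"],p["cy"],p["fovy"])
for t,z in[("lip",98),("cover_hinge",100),("collar",0),("pointer",34),("mark",30),("paddle_top",88),("cradle",0)]:
    r=bot.tip_of(p,t); print(t,[(np.round(np.array(q["position"])*[640,400],1).tolist(),round(q["confidence"],2),atz(p,q["position"],z).round(0)) for q in r[:3]])
```

```text
[542.02319449   8.73401282 404.83955597] [3.14152097e+00 5.90136354e-04 3.14144793e+00] [-1.18814509e-01  3.22839161e-01 -1.07692121e-01  1.13968755e+00
  1.41045441e-04 -1.18669767e-01] 3.3
[462.17747464   7.96594171 374.10095198] [2.82419911e+00 6.91841237e-05 1.57026861e+00] 318.60814832088704 196.10285464838051 60.37351452608486
lip [([250.6, 247.4], 0.93, array([601., -53.,  98.]))]
cover_hinge [([258.5, 359.8], 0.97, array([724., -52., 100.]))]
collar []
pointer []
mark [([345.7, 252.7], 0.67, array([642.,  38.,  30.]))]
paddle_top []
cradle []
```

View pics/w1.png

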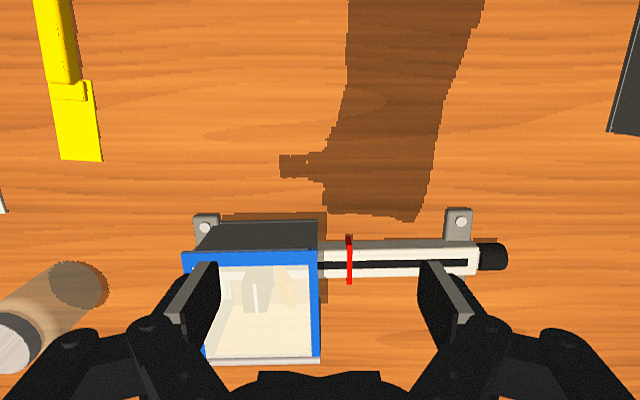

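The wrist view shows the closed cover with its lip edge from about (182,253) to (318,250) and its far right corner at (320,362). The red mark runs from (348,236) to (350,284), the foot is at (493,256), and the scraper blade is at upper left, front edge (60,160)–(102,161).

Run:
```python
from h import *
p=np.load("w1.npy",allow_pickle=True).item()
im=p["pixels"].astype(int)
red=(im[:,:,0]>150)&(im[:,:,1]<70)&(im[:,:,2]<70)
ys,xs=np.nonzero(red); print("red rows",ys.min(),ys.max(),[(r,xs[ys==r].min(),xs[ys==r].max()) for r in range(ys.min(),ys.max()+1,6)])
blue=(im[:,:,2]>180)&(im[:,:,0]<80)
ys,xs=np.nonzero(blue)
print("blue",[(c,ys[xs==c].min(),ys[xs==c].max()) for c in range(185,322,15)])
print([(r,xs[ys==r].max()) for r in range(255,362,15) if (ys==r).any()])
A=lambda u,v,z:atz(p,[u/640,v/400],z).round(1)
print("slot",A(322,266,30),A(466,262,30))
print("lip",A(183,253,98),A(318,250,98),"far",A(320,361,100))
print("foot",A(480,256,32),A(507,256,32))
yel=((im[:,:,0]>200)&(im[:,:,1]>180)&(im[:,:,2]<60)).astype(np.uint8)
b=bot.regions_of
print("blade",A(60,160,2),A(102,161,2))
rows=[(r,np.nonzero(yel[r])[0].min(),np.nonzero(yel[r])[0].max()) for r in(20,50,70,100,130,155)]
print(rows)
for r,a,c in rows: print(r,A(a,r,20 if r<78 else 2.5),A(c,r,20 if r<78 else 2.5))
```

```text
red rows 245 283 [(245, np.int64(347), np.int64(351)), (251, np.int64(347), np.int64(351)), (257, np.int64(347), np.int64(351)), (263, np.int64(347), np.int64(351)), (269, np.int64(347), np.int64(351)), (275, np.int64(347), np.int64(351)), (281, np.int64(347), np.int64(351))]Traceback (most recent call last):
  File "<stdin>", line 8, in <module>
    return umr_minimum(a, axis, None, out, keepdims, initial, where)
ValueError: zero-size array to reduction operation minimum which has no identity
```

Run:
```python
from h import *
p=np.load("w1.npy",allow_pickle=True).item()
im=p["pixels"].astype(int)
blue=(im[:,:,2]>150)&(im[:,:,2]>im[:,:,0]+80)
ys,xs=np.nonzero(blue)
print("blue",[(c,ys[xs==c].min(),ys[xs==c].max()) for c in range(185,322,15) if (xs==c).any()])
print([(r,xs[ys==r].max()) for r in range(255,362,15) if (ys==r).any()])
A=lambda u,v,z:atz(p,[u/640,v/400],z).round(1)
print("mark",A(349.5,245,31),A(349.5,283,31))
print("slot",A(322,266,30),A(466,262,30))
print("lip",A(183,252,102),A(318,250,102),"far",A(320,361,102))
print("foot",A(480,256,32),A(507,256,32))
yel=((im[:,:,0]>180)&(im[:,:,1]>160)&(im[:,:,2]<90)).astype(np.uint8)
for r in(20,50,70,100,130,155):
    n=np.nonzero(yel[r,:150])[0]; z=20 if r<78 else 2.5
    print(r,n.min(),n.max(),A(n.min(),r,z),A(n.max()+1,r,z))
n=np.nonzero(yel[:,80])[0]; print("tip",A(80.5,n.max()+1,2.5))
```

```text
blue [(185, np.int64(253), np.int64(272)), (200, np.int64(253), np.int64(350)), (215, np.int64(253), np.int64(260)), (230, np.int64(252), np.int64(265)), (245, np.int64(252), np.int64(265)), (260, np.int64(252), np.int64(265)), (275, np.int64(251), np.int64(264)), (290, np.int64(251), np.int64(264)), (305, np.int64(251), np.int64(264))]
[(255, np.int64(316)), (270, np.int64(317)), (285, np.int64(317)), (300, np.int64(317)), (315, np.int64(318)), (330, np.int64(318)), (345, np.int64(319))]
mark [631.6  41.9  31. ] [679.7  43.2  31. ]
slot [658.3  11.7  30. ] [653.3 173.5  30. ]
lip [ 603.3 -111.5  102. ] [601.4   7.3 102. ] far [723.2   9.2 102. ]
foot [644.7 187.1  32. ] [644.7 217.1  32. ]
20 36 60 [ 406.4 -254.3   20. ] [ 406.4 -231.1   20. ]
50 41 65 [ 432.1 -256.1   20. ] [ 432.1 -232.4   20. ]
70 44 67 [ 449.9 -257.7   20. ] [ 450.  -234.5   20. ]
100 51 92 [ 478.7 -270.9    2.5] [ 478.7 -227.2    2.5]
130 56 96 [ 509.7 -273.1    2.5] [ 509.7 -229.2    2.5]
155 60 100 [ 536.7 -275.2    2.5] [ 536.8 -230.3    2.5]
tip [ 543.4 -254.2    2.5]
```

Call:
{"method": "servo_tool", "body": {
  "series": [
    [0.02,-0.05,0.02,0,0,0.02,1],
    [0.042,-0.1,0.04,0,0,0.04,1],
    [0.065,-0.15,0.06,0,0,0.06,1],
    [0.09,-0.2,0.08,0,0,0.079,1],
    [0.113,-0.253,0.1,0,0,0.079,1],
    [0.113,-0.253,0.13,0,0,0.079,1],
    [0.113,-0.253,0.17,0,0,0.079,1],
    [0.113,-0.253,0.205,0,0,0.079,1],
    [0.113,-0.253,0.228,0,0,0.079,1],
    [0.113,-0.253,0.228,0,0,0.079,1]
  ]
}}

```text
time: 4.95
ee_pos: [427.2, -240.8, 175.8]
tcp_rot: [3.14, -0.002, 3.063]
wrist_force: [0.2, -0.2, 0.7]
opening: 85.1
grip_force: 0.0
```

Run:
```python
from h import *
st=bot.get_state(); print(st["ee_pos"],st["tcp_rot"])
p=bot.read_camera("wrist"); save(p,"w2.png")
im=p["pixels"].astype(int)
yel=((im[:,:,0]>150)&(im[:,:,1]>130)&(im[:,:,2]<90))
A=lambda u,v,z:atz(p,[u/640,v/400],z).round(1)
for r in range(20,400,40):
    n=np.nonzero(yel[r])[0]
    if len(n): print(r,n.min(),n.max(),A(n.min(),r,20),A(n.max()+1,r,20))
```

```text
[ 427.23647043 -240.80018989  175.83267291] [ 3.13995376e+00 -2.34553595e-03  3.06316802e+00]
20 0 470 [ 319.4 -337.8   20. ] [ 331.5 -183.6   20. ]
60 0 448 [ 331.3 -342.2   20. ] [ 343.3 -190.3   20. ]
100 0 417 [ 344. -347.   20.] [ 355.6 -200.7   20. ]
140 0 380 [ 357.7 -352.1   20. ] [ 368.6 -214.    20. ]
180 0 334 [ 372.4 -357.6   20. ] [ 382.3 -231.6   20. ]
220 32 334 [ 389.2 -351.    20. ] [ 398.6 -232.7   20. ]
260 50 639 [ 406.9 -349.6   20. ] [ 426.  -109.6   20. ]
300 0 639 [ 423.8 -376.8   20. ] [ 445.4 -105.5   20. ]
340 0 639 [ 443.9 -384.3   20. ] [ 466.6 -101.2   20. ]
380 14 639 [ 466.4 -386.1   20. ] [489.7 -96.4  20. ]
```

View pics/w2.png

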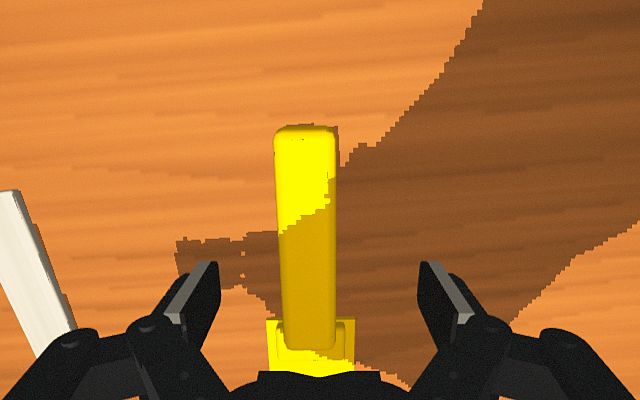

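The handle (columns 275–336) sits between the pads (217 and 419), about 3 mm off centre. I'll correct that, close and lift.

Call:
{"method": "servo_tool", "body": {
  "series": [
    [0,-0.003,0,0,0,0,0.6],
    [0,-0.003,0,0,0,0,0],
    [0,-0.003,0,0,0,0,0],
    [0,-0.003,0,0,0,0,0],
    [0,-0.003,0,0,0,0,0],
    [0,-0.003,0,0,0,0,0],
    [0,-0.003,-0.015,0,0,0,0],
    [0,-0.003,-0.035,0,0,0,0],
    [0,-0.003,-0.06,0,0,0,0],
    [0,-0.003,-0.06,0,0,0,0]
  ],
  "force": 80
}}

```text
time: 6.25
ee_pos: [428.2, -245.8, 238.8]
tcp_rot: [-3.14, 0.003, 3.062]
wrist_force: [-0.4, -0.5, -1.2]
opening: 22.0
grip_force: 78.5
```

Run:
```python
from h import *
st=bot.get_state(); print(st["ee_pos"],st["tcp_rot"])
p=bot.read_camera("scene"); t=bot.read_camera("top"); w=bot.read_camera("wrist")
for n,q in(("s",p),("t",t)):
  for o in("blade_tip",):
    print(n,[(np.round(np.array(r["position"])*[640,400],1).tolist(),round(r["confidence"],2)) for r in bot.tip_of(q,o)])
a=cv2.resize(p["pixels"][90:290,200:400],(400,400)); b=cv2.resize(w["pixels"],(400,250))
c=np.zeros((400,400,3),np.uint8); c[:250]=b
cv2.imwrite("pics/g.png",np.hstack([a,c])[:,:,::-1])
im=w["pixels"].astype(int)
yel=((im[:,:,0]>150)&(im[:,:,1]>130)&(im[:,:,2]<60))
```

```text
[ 428.23453251 -245.75851197  238.83948107] [-3.13951914e+00  3.11734102e-03  3.06178067e+00]
s [([282.6, 170.6], 0.83), ([212.8, 135.1], 0.78), ([268.8, 103.8], 0.7)]
t [([458.6, 236.0], 0.8), ([454.6, 165.6], 0.79), ([377.3, 192.0], 0.64)]
```

View pics/g.png

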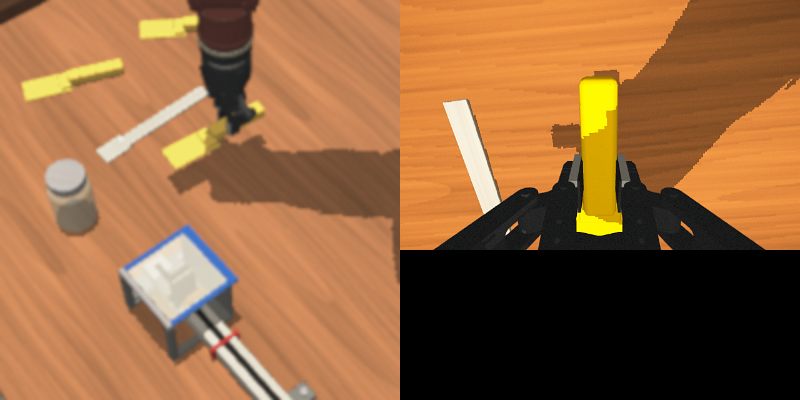

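The scraper is firmly held (22 mm opening, 78 N), level, about 62 mm up. Moving to in front of the lip, blade top below lip height.

Call:
{"method": "servo_tool", "body": {
  "series": [
    [-0.003,0.03,-0.005,0,0,-0.015,0],
    [-0.006,0.065,-0.01,0,0,-0.035,0],
    [-0.009,0.1,-0.015,0,0,-0.055,0],
    [-0.012,0.135,-0.019,0,0,-0.075,0],
    [-0.015,0.17,-0.019,0,0,-0.09,0],
    [-0.018,0.188,-0.019,0,0,-0.099,0],
    [-0.019,0.193,-0.019,0,0,-0.099,0],
    [-0.019,0.193,-0.019,0,0,-0.099,0],
    [-0.019,0.193,-0.019,0,0,-0.099,0],
    [-0.019,0.193,-0.019,0,0,-0.099,0]
  ]
}}

```text
time: 7.75
ee_pos: [461.8, -54.9, 255.6]
tcp_rot: [-3.142, -0.0, -3.123]
wrist_force: [-0.9, -0.4, -1.9]
opening: 22.6
grip_force: 78.6
```

Run:
```python
from h import *
st=bot.get_state(); print(st["ee_pos"],st["tcp_rot"])
p=bot.read_camera("scene"); t=bot.read_camera("top")
for o in("blade_tip","lip"):
  S=bot.tip_of(p,o)[:4]; T=bot.tip_of(t,o)[:4]
  for a in S:
    for b in T:
      X,r=tri([ray(p,a["position"]),ray(t,b["position"])])
      if max(r)<12: print(o,X.round(1),np.round(r,1),np.round(np.array(a["position"])*[640,400],1),np.round(np.array(b["position"])*[640,400],1),round(a["confidence"],2),round(b["confidence"],2))
a=cv2.resize(p["pixels"][160:260,240:360],(480,400),interpolation=cv2.INTER_CUBIC); b=cv2.resize(t["pixels"][120:220,285:365],(320,400),interpolation=cv2.INTER_CUBIC)
cv2.imwrite("pics/g2.png",np.hstack([a,b])[:,:,::-1])
np.save("s2.npy",p,allow_pickle=True);np.save("t2.npy",t,allow_pickle=True)
```

```text
[461.75234466 -54.94582336 255.64211342] [-3.14151369e+00 -1.06638491e-04 -3.12347433e+00]
blade_tip [ 632.  -567.6   14.1] [4. 4.] [211.1 134.2] [455.1 170.1] 0.78 0.85
blade_tip [635.1 -57.  425.1] [11.2 11.2] [282.6 147.9] [318.1 143.8] 0.73 0.73
lip [594.7 -56.2  67.9] [0.8 0.8] [307.6 219.5] [322.  178.4] 0.96 0.56
```

View pics/g2.png

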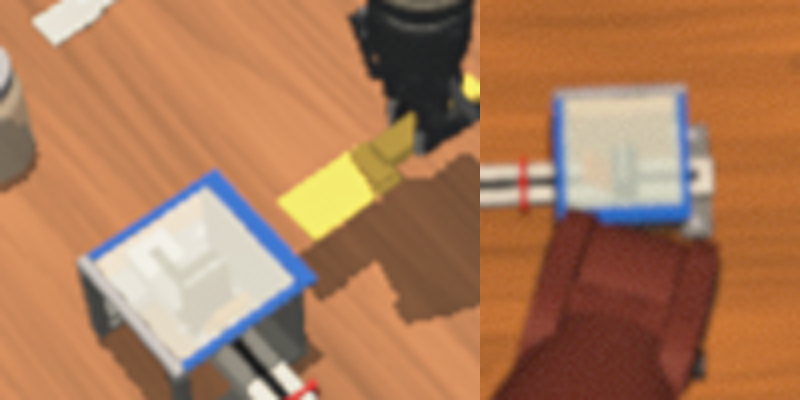

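Scene crop: blade front edge at (309.5,210.8)–(318.8,220), lip's near edge at (293.8,203)–(318.8,229.5). Blade and lip are parallel and the blade is centred. Next I check the gap.

Run:
```python
from h import *
s=np.load("s2.npy",allow_pickle=True).item();t=np.load("t2.npy",allow_pickle=True).item()
for u,v in((309.5,210.8),(318.8,220)): print("blade",[atz(s,[u/640,v/400],z).round(1) for z in(79,84)])
for u,v in((293.8,203),(318.8,229.5)): print("lip s",[atz(s,[u/640,v/400],z).round(1) for z in(98,102)])
for u,v in((305.5,175.5),(337,174.5)): print("lip t",[atz(t,[u/640,v/400],z).round(1) for z in(98,102)])
```

```text
blade [array([575.3, -70.6,  79. ]), array([577., -68.,  84.])]
blade [array([572.9, -28.3,  79. ]), array([574.7, -25.8,  84. ])]
lip s [array([ 602.2, -111.1,   98. ]), array([ 603.5, -108.9,  102. ])]
lip s [array([598.8,   6. ,  98. ]), array([600.1,   7.8, 102. ])]
lip t [array([601.1,   2.3,  98. ]), array([600.3,   2.1, 102. ])]
lip t [array([ 602.8, -111.4,   98. ]), array([ 602. , -111.3,  102. ])]
```

Blade top is at z≈82, lip at x≈601 and z≈98–102, and the tip at x≈576: 31 mm forward puts it under the overhang, short of the wall at x≈613. Insert and lift.

Call:
{"method": "servo_tool", "body": {
  "series": [
    [-0.016,0,0,0,0,0,0],
    [-0.031,0,0,0,0,0,0],
    [-0.031,0,0,0,0,0,0],
    [-0.031,0,-0.016,0,0,0,0],
    [-0.035,0,-0.038,0,0,0,0],
    [-0.039,0,-0.049,0,0,0,0],
    [-0.044,0,-0.059,0,0,0,0],
    [-0.05,0,-0.068,0,0,0,0],
    [-0.056,0,-0.077,0,0,0,0],
    [-0.064,0,-0.085,0,0,0,0]
  ],
  "force": 100
}}

```text
time: 9.3
ee_pos: [526.2, -53.1, 341.1]
tcp_rot: [3.142, -0.0, -3.122]
wrist_force: [-1.6, 0.3, -2.0]
opening: 21.3
grip_force: 102.9
```

Run:
```python
from h import *
st=bot.get_state(); print(st["ee_pos"],st["tcp_rot"],st["wrist_force"])
p=bot.read_camera("scene")
a=cv2.resize(p["pixels"][140:260,220:380],(640,480),interpolation=cv2.INTER_CUBIC)
cv2.imwrite("pics/g3.png",a[:,:,::-1])
```

```text
[526.24736541 -53.0711885  341.10022595] [ 3.14155335e+00 -2.71537108e-04 -3.12240097e+00] [-1.5779677   0.32700524 -1.99352131]
```

View pics/g3.png

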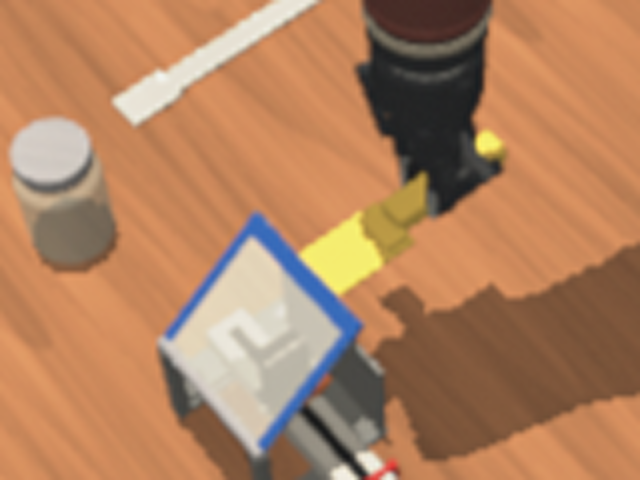

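The cover is lifting (lip rim at crop (255,215)–(360,325), well raised) with the blade still under it. Continuing along the arc.

Call:
{"method": "servo_tool", "body": {
  "series": [
    [-0.008,0,-0.008,0,0,0,0],
    [-0.017,0,-0.014,0,0,0,0],
    [-0.026,0,-0.02,0,0,0,0],
    [-0.036,0,-0.024,0,0,0,0],
    [-0.046,0,-0.028,0,0,0,0],
    [-0.056,0,-0.03,0,0,0,0],
    [-0.066,0,-0.031,0,0,0,0],
    [-0.076,0,-0.031,0,0,0,0],
    [-0.088,0,-0.03,0,0,0,0],
    [-0.097,0,-0.028,0,0,0,0]
  ]
}}

```text
time: 10.6
ee_pos: [623.7, -51.2, 368.5]
tcp_rot: [-3.142, 0.0, -3.122]
wrist_force: [-1.4, -0.4, 0.4]
opening: 21.7
grip_force: 103.1
```

Call:
{"method": "servo_tool", "body": {
  "series": [
    [-0.003,0,0,0,0,0,0],
    [0,0,0,0,0,0,0],
    [0.04,0,0,0,0,0,0],
    [0.09,0,0,0,0,0,0],
    [0.13,0,0,0,0,0,0],
    [0.17,0,0,0,0,0,0],
    [0.21,0,0.03,0,0,0,0],
    [0.24,0,0.06,0,0,0,0],
    [0.24,0,0.09,0,0,0,0],
    [0.24,0,0.09,0,0,0,0]
  ]
}}

```text
time: 11.85
ee_pos: [381.6, -55.5, 277.9]
tcp_rot: [3.141, -0.002, -3.123]
wrist_force: [-0.3, -0.6, 0.7]
opening: 21.2
grip_force: 103.1
```

Run:
```python
from h import *
st=bot.get_state(); print(st["time"],st["ee_pos"],st["tcp_rot"],st["wrist_force"])
p=bot.read_camera("scene"); t=bot.read_camera("top")
for o in("lip","cover_hinge","blade_tip"):
  for n,q in(("s",p),("t",t)): print(o,n,[(np.round(np.array(r["position"])*[640,400],1).tolist(),round(r["confidence"],2)) for r in bot.tip_of(q,o)[:3]])
for th in(0.7,1.0,1.2,1.4,1.57,1.7,1.8): 
  X=[721-120*np.cos(th),-52,100+120*np.sin(th)]; print(th,proj(p,X).round(1),proj(t,X).round(1))
a=cv2.resize(p["pixels"][140:260,220:380],(480,360),interpolation=cv2.INTER_CUBIC);b=cv2.resize(t["pixels"][110:230,290:390],(300,360),interpolation=cv2.INTER_CUBIC)
cv2.imwrite("pics/g4.png",np.hstack([a,b])[:,:,::-1])
```

```text
11.85 [381.56939407 -55.53183213 277.89218228] [ 3.14060254e+00 -2.48560886e-03 -3.12271434e+00] [-0.3287629  -0.64102638  0.67109457]
lip s [([263.7, 224.3], 0.75)]
lip t [([318.8, 126.6], 0.57)]
cover_hinge s [([274.4, 241.8], 0.56)]
cover_hinge t [([321.7, 143.7], 0.77)]
blade_tip s [([338.3, 199.1], 0.7), ([210.4, 133.7], 0.67), ([269.8, 105.2], 0.58)]
blade_tip t [([458.8, 232.5], 0.83), ([453.1, 167.4], 0.61)]
0.7 [296.7 206.6] [320.1 162.6]
1.0 [288.1 207.1] [319.9 153.3]
1.2 [281.2 209.1] [319.8 146.3]
1.4 [273.8 212.4] [319.6 139.1]
1.57 [267.3 216.1] [319.5 133.1]
1.7 [262.4 219.5] [319.4 128.7]
1.8 [258.7 222.3] [319.4 125.5]
```

View pics/g4.png

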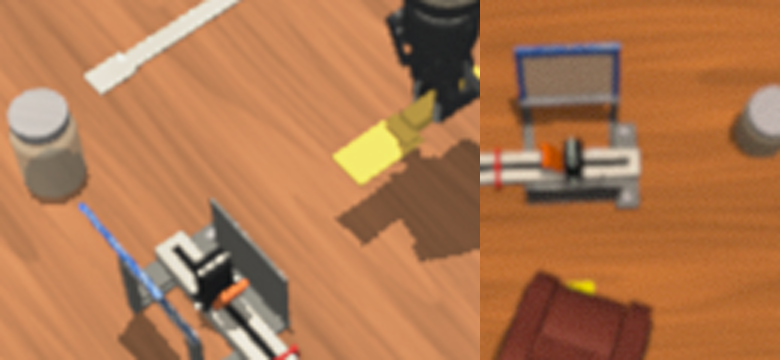

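The cover stands open at about 1.7 rad, with its lip at scene (263.7,224) and top (319,126.6). The black collar and the leaning orange lever are exposed at top crop (573,155)/(550,155). Laying the scraper down here, on free counter.

Call:
{"method": "servo_tool", "body": {
  "series": [
    [0,0,0.04,0,0,0,0],
    [0,0,0.075,0,0,0,0],
    [0,0,0.092,0,0,0,0],
    [0,0,0.099,0,0,0,0],
    [0,0,0.102,0,0,0,0],
    [0,0,0.102,0,0,0,0],
    [0,0,0.102,0,0,0,0.4],
    [0,0,0.102,0,0,0,0.7],
    [0,0,0.102,0,0,0,1],
    [0,0,0.102,0,0,0,1]
  ]
}}

```text
time: 13.5
ee_pos: [382.9, -55.9, 176.8]
tcp_rot: [-3.142, 0.0, -3.122]
wrist_force: [-0.2, 0.4, 0.4]
opening: 84.8
grip_force: 0.0
```

Call:
{"method": "servo_tool", "body": {
  "series": [
    [0,0,0,0,0,0,1],
    [0,0,0,0,0,0,1],
    [0,0,-0.03,0,0,0,1],
    [0,0,-0.08,0,0,0,1],
    [0,0,-0.13,0,0,0,1],
    [0,0,-0.18,0,0,0,1],
    [-0.04,0.01,-0.21,0,0,0,1],
    [-0.09,0.02,-0.21,0,0,0,1],
    [-0.13,0.03,-0.21,0,0,0,1],
    [-0.15,0.03,-0.21,0,0,0,1]
  ]
}}

```text
time: 14.75
ee_pos: [533.9, -22.2, 386.3]
tcp_rot: [3.141, 0.0, -3.121]
wrist_force: [-0.1, -0.5, -0.7]
opening: 85.1
grip_force: 0.0
```

Run:
```python
from h import *
st=bot.get_state(); print(st["time"],st["ee_pos"],st["tcp_rot"],st["opening"])
p=bot.read_camera("scene"); w=bot.read_camera("wrist"); np.save("w5.npy",w,allow_pickle=True)
a=cv2.resize(p["pixels"][100:260,240:440],(400,320),interpolation=cv2.INTER_CUBIC);b=cv2.resize(w["pixels"][140:400,140:540],(800,520))[:280]
b=cv2.resize(w["pixels"],(800,500))
c=cv2.resize(p["pixels"][120:240,260:440],(150,100)); b[:100,:150]=c
cv2.imwrite("pics/g5.png",b[:,:,::-1])
for t,z in[("scraper",0),("lip",218),("cover_hinge",100),("collar",0),("pointer",34),("mark",30),("paddle_top",88),("cradle",0)]:
    r=bot.tip_of(w,t); print(t,[(np.round(np.array(q["position"])*[640,400],1).tolist(),round(q["confidence"],2),atz(w,q["position"],z).round(0)) for q in r[:3]])
```

```text
14.75 [533.87678733 -22.24578143 386.29067889] [ 3.14143936e+00  3.47236308e-05 -3.12125753e+00] 85.08079368538209
scraper [([286.2, 18.2], 0.71, array([399., -56.,   0.]))]
lip []
cover_hinge []
collar []
pointer []
mark [([372.0, 262.5], 0.61, array([636.,  35.,  30.]))]
paddle_top [([320.3, 316.4], 0.57, array([660., -19.,  88.]))]
cradle [([365.5, 266.2], 0.82, array([657.,  34.,   0.]))]
```

View pics/g5.png

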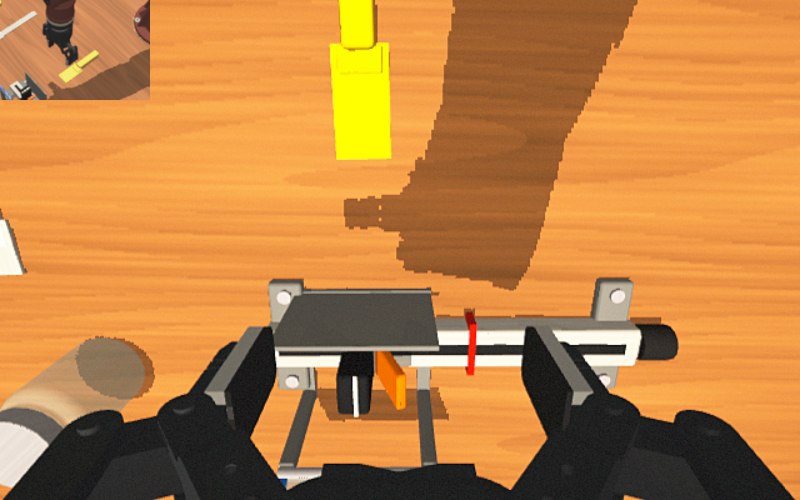

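The scraper lies flat at (360,90), away from the work. The collar, with its white line at (356,395), and the orange lever at (392,380) are clear from above. The red mark is at (472,342). All ten pictures are now used, so the rest is by numbers.

```bash
cat >> h.py <<'E'
def redmark(w):
    im=w["pixels"].astype(int); m=(im[:,:,0]>140)&(im[:,:,1]<60)&(im[:,:,2]<60)
    m=m.astype(np.uint8); n,l,s,c=cv2.connectedComponentsWithStats(m)
    i=1+np.argmax(s[1:,4]); return l==i
E
python3 - <<'E'
from h import *
w=np.load("w5.npy",allow_pickle=True).item()
im=w["pixels"].astype(int); A=lambda u,v,z:atz(w,[u/640,v/400],z).round(1)
m=redmark(w); ys,xs=np.nonzero(m); print(m.sum(),xs.min(),xs.max(),ys.min(),ys.max())
for r in(268,280,295): c=xs[ys==r]; print("mark",r,A(c.mean()+.5,r+.5,31)) if len(c) else 0
for r in(304,312,320,328):
    seg=im[r,270:302].sum(1); c=270+np.nonzero(seg>600)[0]; print("white",r,c, A(c.mean()+.5,r+.5,92) if len(c) else "")
    seg=im[r,265:310].sum(1); k=265+np.nonzero(seg<130)[0]; print("black",k.min(),k.max(),A(k.min(),r,92),A(k.max()+1,r,92))
    o=300+np.nonzero((im[r,300:340,0]>180)&(im[r,300:340,2]<60))[0]; print("orange",o.min() if len(o) else "",o.max() if len(o) else "", A(o.max()+1,r,88) if len(o) else "")
k=np.nonzero(im[260:345,278].sum(1)<130)[0]+260; print("collar rows",k.min(),k.max(),A(278,k.min(),92),A(278,k.max()+1,92))
E
```

```text
213 373 380 259 299
mark 268 [642.2  42.5  31. ]
mark 280 [656.9  43.1  31. ]
mark 295 [675.7  42.8  31. ]
white 304 [282 283 284] [645.3 -52.9  92. ]
black 270 297 [645.1 -65.   92. ] [644.6 -39.9  92. ]
orange 304 324 [646.9 -15.5  88. ]
white 312 [282 283 284 285] [653.9 -52.6  92. ]
black 270 296 [653.6 -65.3  92. ] [653.1 -40.8  92. ]
orange 308 324 [655.6 -15.2  88. ]
white 320 [283 284 285] [662.5 -52.2  92. ]
black 270 295 [662.3 -65.5  92. ] [661.8 -41.7  92. ]
orange 313 324 [664.4 -15.   88. ]
white 328 [283 284 285] [671.4 -52.3  92. ]
black 271 294 [671.1 -64.8  92. ] [670.6 -42.6  92. ]
orange   
collar rows 281 330 [621.2 -57.4  92. ] [674.3 -58.4  92. ]
```

Collar line is at y≈−52.4, mark at y≈43, so about 95 mm of travel (inside 80–140); collar y −66 to −42, lever out to about −12. Straddle it with open fingers.

Call:
{"method": "servo_tool", "body": {
  "series": [
    [-0.04,-0.006,0,0,0,0,1],
    [-0.085,-0.012,0,0,0,0,1],
    [-0.12,-0.018,0,0,0,0,1],
    [-0.124,-0.019,0.02,0,0,0,1],
    [-0.124,-0.019,0.06,0,0,0,1],
    [-0.124,-0.019,0.1,0,0,0,1],
    [-0.124,-0.019,0.135,0,0,0,1],
    [-0.124,-0.019,0.159,0,0,0,1],
    [-0.124,-0.019,0.159,0,0,0,0.8],
    [-0.124,-0.019,0.159,0,0,0,0.8]
  ],
  "force": 40
}}

```text
time: 16.5
ee_pos: [657.0, -39.7, 228.9]
tcp_rot: [-3.141, 0.001, -3.122]
wrist_force: [0.1, -0.2, 0.7]
opening: 68.1
grip_force: 0.0
```

Run:
```python
from h import *
st=bot.get_state(); print(st["time"],st["ee_pos"],st["tcp_rot"],st["opening"],st["wrist_force"])
w=bot.read_camera("wrist"); im=w["pixels"].astype(int)
m=redmark(w); ys,xs=np.nonzero(m); print(m.sum(),xs.min(),xs.max(),ys.min(),ys.max())
if m.sum()>30: print("mark",atz(w,[(xs.mean()+.5)/640,(ys.mean()+.5)/400],31))
for t,z in[("pointer",34),("mark",30),("paddle_top",88),("collar",0)]:
    r=bot.tip_of(w,t); print(t,[(np.round(np.array(q["position"])*[640,400],1).tolist(),round(q["confidence"],2),atz(w,q["position"],z).round(0)) for q in r[:3]])
```

```text
16.5 [656.97564351 -39.71116098 228.94833034] [-3.14134458e+00  1.42935612e-03 -3.12244592e+00] 68.0793058138743 [ 0.09051856 -0.20906962  0.66487809]
1374 453 485 185 282
mark [649.60937811  40.23766362  31.        ]
pointer []
mark [([298.3, 218.9], 0.52, array([645., -52.,  30.]))]
paddle_top [([378.2, 306.8], 0.8, array([657., -18.,  88.]))]
collar [([296.7, 215.8], 0.86, array([656., -54.,   0.]))]
```

Call:
{"method": "servo_tool", "body": {
  "series": [
    [0,0.006,0,0,0,0,0.8],
    [0,0.016,0,0,0,0,0.8],
    [0,0.026,0,0,0,0,0.8],
    [0,0.036,0,0,0,0,0.8],
    [0,0.048,0,0,0,0,0.8],
    [0,0.06,0,0,0,0,0.8],
    [0,0.07,0,0,0,0,0.8],
    [0,0.08,0,0,0,0,0.8],
    [0,0.088,0,0,0,0,0.8],
    [0,0.088,0,0,0,0,0.8]
  ]
}}

```text
time: 18.0
ee_pos: [654.7, 48.9, 228.0]
tcp_rot: [-3.14, -0.0, -3.122]
wrist_force: [-2.0, -4.5, 3.5]
opening: 68.1
grip_force: 2.5
```

```bash
cat > m.py <<'E'
from h import *
st=bot.get_state(); print(st["time"],st["ee_pos"],st["tcp_rot"][2],st["opening"],st["wrist_force"],st["grip_force"])
w=bot.read_camera("wrist"); np.save("wm.npy",w,allow_pickle=True); im=w["pixels"].astype(int)
A=lambda u,v,z:atz(w,[u/640,v/400],z).round(1)
m=redmark(w); ys,xs=np.nonzero(m); print("red",m.sum(),xs.min(),xs.max(),ys.min(),ys.max())
for r in range(ys.min(),ys.max()+1,10):
    c=xs[ys==r]
    if len(c): print(r,c.min(),c.max(),A(c.mean()+.5,r+.5,31))
wh=im.min(2)>170
for r in range(150,330,15):
    n=np.nonzero(wh[r,200:440])[0]+200
    if len(n): print("white",r,n.min(),n.max(),len(n),A(n.mean()+.5,r,92))
for t,z in[("pointer",34),("mark",30),("paddle_top",88)]:
    r=bot.tip_of(w,t); print(t,[(np.round(np.array(q["position"])*[640,400],1).tolist(),round(q["confidence"],2),A(*(np.array(q["position"])*[640,400]),z)) for q in r[:3]])
E
python3 m.py
```

```text
18.0 [654.69866101  48.86873374 227.9886992 ] -3.1218375917912073 68.13572301874014 [-2.04831044 -4.4767482   3.50113969] 2.5184518843889236
red 236 302 313 199 220
199 304 304 [631.3  40.1  31. ]
209 302 313 [636.7  41.9  31. ]
219 303 313 [642.3  42.2  31. ]
white 165 243 246 4 [599.6  23.7  92. ]
white 180 229 247 14 [604.5  21.4  92. ]
white 195 214 248 16 [609.5  20.6  92. ]
white 225 200 243 18 [620.1  14.6  92. ]
white 255 200 212 13 [631.3   9.1  92. ]
white 270 200 203 4 [637.1   7.   92. ]
white 285 257 264 8 [642.7  27.3  92. ]
white 300 258 265 8 [648.9  27.5  92. ]
white 315 259 266 8 [655.2  27.6  92. ]
pointer [([275.6, 193.8], 0.7, array([627.6,  25.8,  34. ])), ([307.7, 248.2], 0.61, array([657.3,  42.1,  34. ]))]
mark [([307.5, 222.0], 0.9, array([644.1,  41.7,  30. ]))]
paddle_top [([356.7, 312.0], 0.55, array([656.2,  62.2,  88. ]))]
```

Call:
{"method": "servo_tool", "body": {
  "series": [
    [0,0.005,0,0,0,0,0.8],
    [0,0.01,0,0,0,0,0.8],
    [0,0.0155,0,0,0,0,0.8],
    [0,0.0155,0,0,0,0,0.8],
    [0,0.0155,0,0,0,0,0.8],
    [0,0.0155,0,0,0,0,0.8],
    [0,0.0155,0,0,0,0,0.8],
    [0,0.0155,0,0,0,0,0.8],
    [0,0.0155,0,0,0,0,0.8],
    [0,0.0155,0,0,0,0,0.8]
  ]
}}

```text
time: 19.45
ee_pos: [654.4, 63.5, 227.9]
tcp_rot: [-3.14, -0.0, -3.123]
wrist_force: [-2.4, -5.2, 3.0]
opening: 68.2
grip_force: 2.6
```

```bash
python3 m.py
python3 - <<'E'
from h import *
t=bot.read_camera("top"); s=bot.read_camera("scene")
for n,p in(("t",t),("s",s)):
  m=redmark(p); im=p["pixels"].astype(int); m=(im[:,:,0]>130)&(im[:,:,1]<60)&(im[:,:,2]<60); m[:,:270]=0;m[:,345:]=0; ys,xs=np.nonzero(m); print(n,len(xs),xs.mean() if len(xs) else 0,ys.mean() if len(xs) else 0)
E
```

```text
19.45 [654.4414935   63.49078988 227.92483581] -3.122825278913764 68.19623300781188 [-2.44207566 -5.22133274  2.95070659] 2.5826825201511383
red 22 282 285 199 205
199 282 284 [631.2  44.   31. ]
white 165 216 221 6 [599.4  30.3  92. ]
white 180 203 222 10 [604.3  27.8  92. ]
white 195 201 223 13 [609.3  27.9  92. ]
white 225 200 207 8 [619.9  23.9  92. ]
white 255 200 214 15 [630.9  24.1  92. ]
white 270 200 203 4 [636.8  21.7  92. ]
white 285 257 264 8 [642.4  42.   92. ]
white 300 258 265 8 [648.5  42.1  92. ]
white 315 259 266 8 [654.9  42.3  92. ]
pointer [([277.3, 194.6], 0.63, array([627.7,  41.3,  34. ]))]
mark []
paddle_top [([359.8, 310.6], 0.62, array([655.3,  78. ,  88. ]))]
t 5 284.6 201.8
s 0 0 0
```

Collar line and pointer are at the mark (42.0 vs 42.2, 41.3 vs 41.9 mm), held with ~5 N and the lever open. Now close at a matched pace, backing the tool so the collar stays put.

Call:
{"method": "servo_tool", "body": {
  "series": [
    [0,-0.002,0,0,0,0,0.75],
    [0,-0.004,0,0,0,0,0.7],
    [0,-0.006,0,0,0,0,0.65],
    [0,-0.008,0,0,0,0,0.6],
    [0,-0.01,0,0,0,0,0.55],
    [0,-0.012,0,0,0,0,0.5],
    [0,-0.0142,0,0,0,0,0.45],
    [0,-0.0163,0,0,0,0,0.4],
    [0,-0.0175,0,0,0,0,0.35],
    [0,-0.0175,0,0,0,0,0.3]
  ],
  "force": 50
}}

```text
time: 21.0
ee_pos: [655.6, 46.0, 229.3]
tcp_rot: [-3.141, 0.003, -3.123]
wrist_force: [-2.0, -5.7, 12.0]
opening: 30.4
grip_force: 49.0
```

```bash
python3 m.py
```

```text
21.0 [655.55840184  45.98335361 229.26806777] -3.122717477653906 30.387775872491396 [-1.95917264 -5.69160347 11.95705312] 48.99615168571472
red 33 307 311 196 202
196 307 311 [631.5  40.   31. ]
white 150 200 250 51 [596.4  14.9  92. ]
white 165 245 251 5 [601.   21.8  92. ]
white 180 232 252 2 [606.   19.8  92. ]
white 210 204 286 83 [616.3  20.2  92. ]
white 225 200 278 27 [621.7  16.3  92. ]
white 255 200 221 22 [633.1   7.5  92. ]
white 270 248 248 1 [638.7  20.2  92. ]
white 285 310 317 8 [644.4  43.3  92. ]
white 300 311 317 7 [650.6  43.5  92. ]
white 315 311 317 7 [657.1  43.6  92. ]
pointer [([314.4, 189.3], 0.62, array([626.6,  42.4,  34. ]))]
mark []
paddle_top [([351.9, 312.9], 0.62, array([658.9,  57.8,  88. ]))]
```

Squeezed: opening 30.4 mm (the nominal 24 mm handle read 22), grip 49 N, paddle top 14.3 mm from the line (shut = 14). The pointer is about 1 mm past the mark, so one small trim and settle.

Call:
{"method": "servo_tool", "body": {
  "series": [
    [0,-0.0005,0,0,0,0,0.25],
    [0,-0.001,0,0,0,0,0.25],
    [0,-0.001,0,0,0,0,0.25],
    [0,-0.001,0,0,0,0,0.25],
    [0,-0.001,0,0,0,0,0.25],
    [0,-0.001,0,0,0,0,0.25],
    [0,-0.001,0,0,0,0,0.25],
    [0,-0.001,0,0,0,0,0.25],
    [0,-0.001,0,0,0,0,0.25],
    [0,-0.001,0,0,0,0,0.25]
  ],
  "force": 50
}}

```text
time: 22.45
ee_pos: [655.6, 45.1, 229.3]
tcp_rot: [-3.141, 0.003, -3.123]
wrist_force: [-3.5, -5.7, 11.3]
opening: 30.7
grip_force: 48.7
```

```bash
python3 m.py | grep -E "^[0-9]|red|white (285|300)|pointer"
python3 - <<'E'
from h import *
t=bot.read_camera("top"); s=bot.read_camera("scene")
for o in("lip","scraper","blade_tip"):
  for n,q in(("s",s),("t",t)): print(o,n,[(np.round(np.array(r["position"])*[640,400],1).tolist(),round(r["confidence"],2)) for r in bot.tip_of(q,o)[:4]])
E
```

```text
22.45 [655.60588023  45.10689464 229.29269964] -3.1225934078443793 30.682540361478306 [-3.52520202 -5.71869127 11.30510531] 48.707032799720764
red 21 309 311 196 202
196 309 311 [631.5  39.6  31. ]
white 285 310 317 8 [644.4  42.4  92. ]
white 300 311 317 7 [650.6  42.7  92. ]
pointer [([316.3, 189.6], 0.58, array([626.8,  42.5,  34. ]))]
lip s [([260.7, 221.0], 0.72)]
lip t [([319.4, 125.5], 0.77)]
scraper s [([240.6, 125.6], 0.91), ([358.8, 200.1], 0.74), ([302.7, 103.0], 0.62)]
scraper t [([449.6, 190.5], 0.77), ([448.4, 258.7], 0.76)]
blade_tip s [([212.7, 136.2], 0.95), ([268.1, 103.3], 0.92), ([334.2, 213.4], 0.88), ([313.1, 258.5], 0.53)]
blade_tip t [([456.2, 166.9], 0.87), ([322.6, 206.7], 0.74), ([460.0, 232.3], 0.68)]
```

The pointer is on the mark, the lever is squeezed shut, the cover stands at about 1.75 rad and the scraper is flat and still. Handing in.

```bash
python3 -c "
from workcell import bot
print(bot.close_job())"
```

```text
the job is handed in; nothing more can be done
None
```

The job is handed in, though the close call returned no verdict: the cover is open about 1.75 rad, the scraper lies flat, and the collar is held within about 1 mm of the red mark with the lever squeezed shut at about 49 N; the jar, stirrer and caddy were not touched.

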